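# Sort mixed-up dough paddles by trying them on the food processor

### The job

The dough paddles of two food processors got mixed up and look the same from outside; I don't know which of these, if any, belong to this machine. Take them one at a time: slide the paddle straight down over the machine's spindle as far as it will go without forcing it, lift it off again and put it away before touching the next. A paddle that goes right down onto the deck goes into the shallow metal tray, one that sticks partway goes into the cardboard box, each standing upright, and leave the other things on the worktop where they are.

Things in the scene. Friction and masses are not known exactly. Their poses are not given: they have to be found in the camera images.
- paddle_a: Grey dough paddle: upright round hub 30 mm across, 82 mm tall, solid above 58 mm; collar 36 mm across over the lowest 18 mm with two stubs, 17 mm tall, 8 mm thick, out to 36 mm from the axis along its x and -x, slim ribs to 38 mm up. A 58 mm deep bore, open below, is 23 mm wide (fits) or 15 mm (sticks): found only by trying. About 60 g. Origin: on the axis at the underside; z up the axis.
- paddle_b: The other grey dough paddle, the same outside in all sizes, same origin and axes. Its bore, too, may be 23 or 15 mm and is found only by trying. Both stand upright on the worktop at the start.
- machine: White round motor base of a small food processor, 121 mm across, 78 mm tall to its flat grey deck, bowl taken off; fixed. Origin: centre of its underside, z up, switch towards its -x. Mind the wall cabinets over the worktop: from 0.43 m up, to the right of y = 0.34 m, they reach forward to x = 0.59 m, their door handles to x = 0.55 m, so keep the wrist clear: travel low and pulled back.
- seat (a point): Centre of the deck, 78 mm above the worktop, z up. The fixed steel spindle rises from it: 20 mm across for 35 mm, then a shoulder, then a 12 mm pilot up to 55 mm above the deck. A paddle that fits goes down till its underside lies on the deck; one that does not stops with its underside on the shoulder, 35 mm above the deck. Nothing else on the deck stands higher than it.
- tray_floor (a point): Centre of the inner floor (3 mm above the worktop) of the shallow metal tray, fixed: outside 120 mm along its x, 110 mm along its y, 22 mm tall, walls 3 mm. Its z is up.
- carton_floor (a point): Centre of the inner floor (3 mm above the worktop) of the open cardboard box, fixed: outside 120 mm along its x, 110 mm along its y, 55 mm tall, walls 3 mm, flaps folded down outside. Its z is up.
- salt: Salt shaker, 44 mm across, 90 mm tall, loose bystander. Origin: centre of its underside.
- spice: Spice jar, 42 mm across, 96 mm tall, loose bystander. Origin: centre of its underside.
- timer: Kitchen timer, 64 mm across, 47 mm tall, loose bystander. Origin: centre of its underside.
- spoon: Teaspoon lying on the worktop, 130 mm long, loose bystander. Origin: its underside, mid-length.

How it is judged:
On the way, in this order (a step that is already met when the one before it is completed fails the run):
1. one of the paddles has been slid onto the spindle as far as it goes (onto the deck, or onto the shoulder), the other still untouched (((horizontal distance between paddle_b and seat below 0.005 m and z of paddle_b in the frame of seat between -0.004 and 0.006 m and angle between paddle_b's own z axis and vertical below 0.1 rad and distance of paddle_a from where it was at the start of the episode below 0.05 m) or (horizontal distance between paddle_a and seat below 0.005 m and z of paddle_a in the frame of seat between 0.031 and 0.04 m and angle between paddle_a's own z axis and vertical below 0.1 rad and distance of paddle_b from where it was at the start of the episode below 0.05 m))), for 0.1 s.
2. that paddle stands in its right container, the other still where it stood (((horizontal distance between paddle_b and tray_floor below 0.055 m and z of paddle_b in the frame of tray_floor between -0.004 and 0.008 m and angle between paddle_b's own z axis and vertical below 0.15 rad and distance of paddle_a from where it was at the start of the episode below 0.05 m) or (horizontal distance between paddle_a and carton_floor below 0.055 m and z of paddle_a in the frame of carton_floor between -0.004 and 0.008 m and angle between paddle_a's own z axis and vertical below 0.15 rad and distance of paddle_b from where it was at the start of the episode below 0.05 m))), for 0.1 s.
3. the second paddle has been slid onto the spindle as far as it goes, the first still in its container (((horizontal distance between paddle_b and seat below 0.005 m and z of paddle_b in the frame of seat between -0.004 and 0.006 m and angle between paddle_b's own z axis and vertical below 0.1 rad and horizontal distance between paddle_a and carton_floor below 0.055 m and z of paddle_a in the frame of carton_floor between -0.004 and 0.008 m and angle between paddle_a's own z axis and vertical below 0.15 rad) or (horizontal distance between paddle_a and seat below 0.005 m and z of paddle_a in the frame of seat between 0.031 and 0.04 m and angle between paddle_a's own z axis and vertical below 0.1 rad and horizontal distance between paddle_b and tray_floor below 0.055 m and z of paddle_b in the frame of tray_floor between -0.004 and 0.008 m and angle between paddle_b's own z axis and vertical below 0.15 rad))), for 0.1 s.
At the end, for the whole second after the job is handed in: The paddle that went down onto the deck (within 6 mm) stands on the floor of the metal tray, the one that stuck 31 to 40 mm above the deck stands on the floor of the cardboard box, both within 55 mm of its centre, upright within 0.15 rad and at rest (under 0.02 m/s) (horizontal distance between paddle_b and tray_floor below 0.055 m and z of paddle_b in the frame of tray_floor between -0.004 and 0.008 m and angle between each of paddle_b, paddle_a's own z axis and vertical below 0.15 rad and horizontal distance between paddle_a and carton_floor below 0.055 m and z of paddle_a in the frame of carton_floor between -0.004 and 0.008 m and linear speed of each of paddle_a, paddle_b below 0.02 m/s); the robot touches nothing.
It fails at once if a paddle is forced onto the machine (over 40 N) (contact force between any of paddle_a, paddle_b and machine above 40 N).
It fails at once if a bystander is moved by more than 40 mm (distance of any of salt, spice, timer, spoon from where it was at the start of the episode above 0.04 m).
It also fails if it takes over 70 s, if anything falls off the work surface, if the arm or the gripper's body presses on something with over 40 N, if the wrist force passes 120 N, or if a joint passes its speed limit or range.

### The arm

A 7-joint arm with a two-finger parallel gripper is mounted at the origin on a cart in front of the work surface, level with it; the furniture and walls round the work are solid. World frame = base frame: x ahead of the robot, y to its left, z up, the work surface at z = 0. Lengths are in m, angles in rad, forces in N, time in s.
With the tool pointing down it reaches from about 0.4 to 0.85 m from the base axis. Payload 10.4 kg.
Tool frame: the origin (TCP) lies between the finger pads; the fingertips stand 22 mm ahead of it and the grasp point (between the pads) lies 3 mm ahead of it; z points along the fingers, y is the line along which they close (so a half turn about z gives the same grasp; the last joint's range is limited). The gripper opens to 85 mm and grips with 20 to 120 N. Pads are 22 mm wide; open, the fingers measure 114 mm over their backs; the gripper's body (76 mm by 85 mm) begins 54 mm behind the grasp point. The pads swing forward as they close: fully open they stand 13 mm farther back than shut.
Start: joints at [1.274, 0.332, -0.065, 1.46, 0.022, 1.35, -0.088], TCP at [0.169, -0.602, 0.253] pointing down, gripper open.
Joint ranges: [-2.6, 2.6], [-0.5, 2.12], [-1.47, 1.34], [0.16, 2.42], [-1.27, 4.41], [0.06, 2.06], [-2.6, 2.6]. Speed limits (rad/s): [2.22, 2.22, 2.79, 2.79, 3.14, 3.14, 3.14].

### API

Orientations are given as a unit quaternion [x, y, z, w].
In Python, from workcell import manip, camera, ticket, boxes_of, outline_of gives the robot as it stands.
- The arm moves only by the tool carry_out, never from a script. Its argument "deltas" is a list of rows, each a list of 5 numbers: the shift along the tool's x, y, z as a fraction of full scale, then the turn about the tool's z as a fraction of full scale, then the opening, from -1 (shut) to 1 (fully open), so that 0 is half open. In form: [[tx, ty, tz, spin, gripper], ...]. A call has 1 to 20 rows; each row is the pose to reach, as a shift and turn from the pose commanded when the call began, along the tool's axes at that moment; what a row does not reach only later rows make up. Full scale, the value 1, is 150 mm for a shift and 30 degrees for a turn. A row lasts 1/8 s, in which the tool goes at most 62.5 mm and 10.7 degrees, less where a joint would pass 70% of its speed; a pose out of reach is approached as far as the arm can. A call with a number of a shift or a turn outside -1 to 1 is refused whole. A call with a gripper value outside its range is refused whole. The fingers move at their own pace and stop on an object; "force" is the grip in N (left out, the last holds). Time passes only in rows, so rows that repeat a pose let the fingers close. It gives the time, the measured TCP pose, the force, the opening and the grip force at its end, in the units of the state.
- manip.get_obs(): the state, without advancing time (a new reading comes with each control period).
- camera(name): name is "scene" or "top" or "wrist"; returns a dict with "img" (480x640x3 uint8, red, green, blue), "depth" (480x640 float32, m along the optical axis (not along the pixel's ray), 0 where there is no reading), "vertical_fov" (degrees; the focal length in pixels is half the picture's height over the tangent of half this angle, whatever the lens; pixels are square), "cx", "cy" (the principal point, pixels), "R" (3x3) and "t" (3): a world point X has camera coordinates R X + t. Camera axes: x right, y down, z forward; pixel columns grow to the right and rows downward; lengths in m; the calibration is good to about 2 mm. A picture is of the moment at which its call begins.
- ticket.hand_in(): hands the job in; it is judged then, once.
Trained networks look in a picture, given as the dict that the camera call returned (one of the last four; its "shot" number tells which), for a name from the list of things; names that differ only in an ending like _2 or _b are one class to them, and where a whole thing is asked for, a point or a joint stands for the part that bears it (a point fixed in the world has none). Each returns a list of dicts, best first, with "conf" (0 to 1); they miss things now and then, are a little off and sometimes report something else, mostly with a low value. They report only what shows in the picture. A call takes as long as a camera call.
- boxes_of(query, picture): "position" ([x, y, z] in m, in world coordinates, good to about 4 mm: the middle of the surface that is visible of it).
- outline_of(query, picture): "region" (480x640 bool, what is visible of it).
The state is a dict: "clock": time; "joint_pos": joint angles; "joint_velocities": joint speeds; "tau": joint torques, N m; "position": TCP position; "ee_rot": TCP orientation; "ft_force": force on the tool from outside, world axes, zero at the start; "torque": the same for the moment, N m; "grip_width": opening from 0.0 (shut) to 1.0 (fully open); "grasp_force": force on a finger pad.
Only numpy, scipy, OpenCV 4.12 (cv2) and the standard library are available. Lean on these libraries where they do the work, as an engineer would, in place of code of your own. Each camera call takes 0.05 s, during which the arm holds its last target. There are 200 camera calls.

## Working session

There is one attempt and no reset: what is moved stays moved. The work goes in short steps, Python scripts to look and compute and a tool call to move; the robot and the scene stay as the last step left them, time stands still between calls to the robot, and variables do not carry over. Pictures are saved under pics/ and viewed, at most 10 in all, crops included, and the job is handed in when it is done.

Besides the shell and the picture viewer there is one more tool, called after "Call:" as a command line: name --pt "numbers of a row" for each row, then --argument value for the rest. carry_out: Moves the arm, as the interface text tells. Its arguments: {"type":"object","properties":{"deltas":{"type":"array","items":{"type":"array","items":{"type":"number"}}},"force":{"type":"number"}},"required":["deltas"]}

```bash
mkdir -p pics; cat > h.py <<'E'
import numpy as np, cv2
from workcell import manip, camera, ticket, boxes_of, outline_of
def cloud(p):
    f=240/np.tan(np.radians(p["vertical_fov"])/2)
    v,u=np.mgrid[:480,:640]; d=p["depth"]
    c=np.stack([(u-p["cx"])/f*d,(v-p["cy"])/f*d,d],-1)
    return (c-np.asarray(p["t"]))@np.asarray(p["R"])
def save(p,n): cv2.imwrite(f"pics/{n}.png",p["img"][:,:,::-1])
E
python3 - <<'E'
from h import *
o=manip.get_obs(); print({k:np.round(o[k],3) for k in ("clock","position","ee_rot","grip_width")})
for n in("top","scene"):
    p=camera(n); save(p,n+"0"); W=cloud(p)
    print(n,"campos",np.round(-np.asarray(p["R"]).T@p["t"],3))
    for q in("paddle_a","machine","seat","tray_floor","carton_floor","salt","spice","timer","spoon"):
        for b in boxes_of(q,p)[:3]: print(q,round(b["conf"],2),np.round(b["position"],3))
        for r in outline_of(q,p)[:3]:
            m=r["region"]&(p["depth"]>0); 
            if m.sum()<20: continue
            X=W[m]; lo,hi=np.percentile(X,[2,98],axis=0); v,u=np.nonzero(m)
            top=X[X[:,2]>hi[2]-.004]
            print("   outl",round(r["conf"],2),m.sum(),"px",int(u.mean()),int(v.mean()),np.round(lo,3),np.round(hi,3),"topmid",np.round((top.min(0)+top.max(0))/2,3))
E
```

```text
{'clock': np.float64(0.0), 'position': array([ 0.169, -0.601,  0.252]), 'ee_rot': array([ 0.991,  0.136, -0.   , -0.001]), 'grip_width': np.float64(0.997)}
top campos [0.471 0.039 1.124]
paddle_a 0.7 [0.463 0.141 0.077]
paddle_a 0.67 [0.469 0.233 0.069]
   outl 0.71 262 px 221 267 [0.454 0.218 0.002] [0.488 0.261 0.083] topmid [0.47  0.239 0.081]
   outl 0.54 277 px 263 270 [ 0.44   0.128 -0.004] [0.486 0.166 0.083] topmid [0.464 0.144 0.082]
   outl 0.26 2508 px 172 258 [0.437 0.292 0.007] [0.546 0.393 0.111] topmid [0.495 0.348 0.121]
machine 0.74 [0.491 0.337 0.078]
   outl 0.88 2437 px 171 258 [0.438 0.292 0.015] [0.547 0.393 0.112] topmid [0.495 0.348 0.121]
seat 0.95 [0.492 0.338 0.076]
   outl 0.59 2479 px 172 258 [0.436 0.292 0.011] [0.545 0.393 0.112] topmid [0.495 0.348 0.121]
tray_floor 0.88 [ 0.488 -0.11  -0.001]
tray_floor 0.19 [0.586 0.19  0.08 ]
   outl 0.71 2577 px 374 258 [ 0.432 -0.165 -0.003] [ 0.549 -0.057  0.024] topmid [ 0.491 -0.111  0.025]
   outl 0.21 290 px 421 276 [ 0.412 -0.277 -0.002] [ 0.496 -0.183  0.011] topmid [ 0.451 -0.223  0.01 ]
carton_floor 0.64 
[... 1437 characters left out ...]
0.43  -0.163 -0.003] [ 0.552 -0.054  0.024] topmid [ 0.491 -0.098  0.037]
carton_floor 0.9 [0.504 0.02  0.02 ]
carton_floor 0.27 [0.484 0.363 0.075]
   outl 0.86 2164 px 328 270 [ 0.435 -0.029 -0.003] [0.564 0.089 0.055] topmid [0.501 0.03  0.056]
salt 0.77 [0.574 0.211 0.058]
   outl 0.67 413 px 264 296 [0.563 0.189 0.002] [0.597 0.222 0.089] topmid [0.585 0.201 0.089]
spice 0.84 [0.6   0.101 0.067]
spice 0.61 [0.573 0.211 0.056]
   outl 0.72 495 px 283 261 [0.587 0.07  0.005] [0.624 0.111 0.099] topmid [0.608 0.088 0.099]
timer 0.6 [ 0.45  -0.333  0.039]
   outl 0.85 386 px 410 200 [ 0.422 -0.37   0.003] [ 0.474 -0.318  0.05 ] topmid [ 0.45  -0.345  0.05 ]
spoon 0.43 [ 0.442 -0.208  0.003]
```

View pictures.

View pics/top0.png

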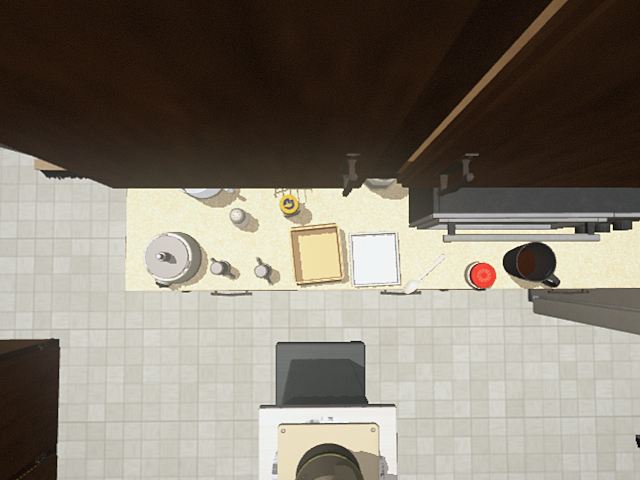

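View pics/scene0.png

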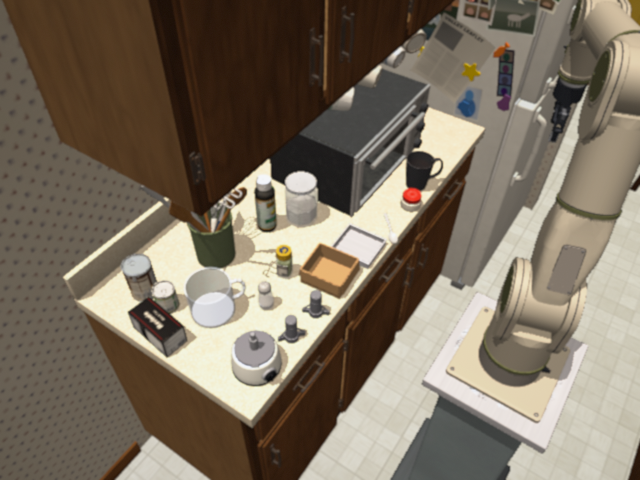

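Call:
carry_out --pt "0.25 -0.17 0 -0.2 0" --pt "0.5 -0.34 0 -0.4 0" --pt "0.75 -0.5 0 -0.6 0" --pt "1 -0.67 0 -0.826 0" --pt "1 -0.67 0 -0.826 0"

```text
clock: 2.52
position: [0.2893, -0.4617, 0.2538]
ee_rot: [0.937, 0.349, 0.001, 0.0]
ft_force: [-0.5, -0.4, 0.1]
grip_width: 0.499
grasp_force: 0.0
```

The top picture shows the machine at px (172,258), the paddles at (221,267) and (263,270), the box at (316,253) and the tray at (375,258). The scene view agrees, and the cabinet hangs behind them.

Call:
carry_out --pt "0.25 -0.07 0 -0.2 0" --pt "0.5 -0.14 0 -0.4 0" --pt "0.75 -0.21 0 -0.6 0" --pt "1 -0.28 0 -0.826 0" --pt "1 -0.28 0 -0.826 0"

```text
clock: 3.15
position: [0.3749, -0.3326, 0.2536]
ee_rot: [0.841, 0.542, 0.0, 0.0]
ft_force: [-0.9, -0.0, 0.6]
grip_width: 0.496
grasp_force: 0.0
```

Call:
carry_out --pt "0.25 -0.02 0 -0.2 0" --pt "0.5 -0.04 0 -0.4 0" --pt "0.75 -0.06 0 -0.6 0" --pt "1 -0.08 0 -0.813 0" --pt "1 -0.08 0 -0.813 0"

```text
clock: 3.78
position: [0.4257, -0.1922, 0.2536]
ee_rot: [0.708, 0.706, 0.0, 0.0]
ft_force: [0.6, 0.3, 0.2]
grip_width: 0.499
grasp_force: 0.0
```

Call:
carry_out --pt "0.33 0 0 0 0" --pt "0.66 0 0 0 0" --pt "1 0 0 0 0" --pt "1 0 0 0 0"

```text
clock: 4.28
position: [0.4261, -0.042, 0.2537]
ee_rot: [0.709, 0.706, 0.0, 0.001]
ft_force: [-0.9, -0.5, -0.5]
grip_width: 0.497
grasp_force: 0.0
```

Call:
carry_out --pt "0.33 0.05 0 0 0" --pt "0.66 0.1 0 0 0" --pt "1 0.15 0 0 0" --pt "1 0.15 0 0 0"

```text
clock: 4.78
position: [0.45, 0.1077, 0.2534]
ee_rot: [0.709, 0.706, 0.001, -0.0]
ft_force: [-0.4, -0.5, -0.5]
grip_width: 0.5
grasp_force: 0.0
```

Call:
carry_out --pt "0.33 0 0 0 0" --pt "0.66 0 0 0 0" --pt "1 0 0 0 0" --pt "1 0 0 0 0" --pt "1 0 0 0 0"

```text
clock: 5.4
position: [0.4515, 0.2536, 0.2527]
ee_rot: [0.71, 0.704, -0.001, 0.0]
ft_force: [-0.2, -0.5, -0.2]
grip_width: 0.502
grasp_force: 0.0
```

Look with the wrist camera over paddle and machine.

```bash
cat >> h.py <<'E'
def circ(W,c,z,r=.025,dz=.004):
    m=(abs(W[...,2]-z)<dz)&(np.hypot(W[...,0]-c[0],W[...,1]-c[1])<r)
    X=W[m]
    if len(X)<10: return len(X),None,None
    (x,y),rad=cv2.minEnclosingCircle(X[:,:2].astype(np.float32)); return m.sum(),np.round((x,y,rad),4),np.round(np.median(X,0),4)
E
python3 - <<'E'
from h import *
p=camera("wrist"); save(p,"w1"); W=cloud(p)
print("cam",np.round(-np.asarray(p["R"]).T@p["t"],3),p["R"])
for n,c,z in(("p1",(.47,.243),.082),("p2",(.463,.148),.082),("pilot",(.494,.35),.133),("shoulder",(.494,.35),.113),("boxrim",(.5,.026),.055)): print(n,circ(W,c,z))
for n in("top","scene"):
    W=cloud(camera(n))
    print(n,"p1",circ(W,(.47,.243),.082),"pilot",circ(W,(.494,.35),.133),circ(W,(.494,.35),.113))
E
```

```text
cam [0.452 0.324 0.374] [[ 9.99955763e-01 -9.40574967e-03 -6.16860805e-05]
 [-9.01715537e-03 -9.60467865e-01  2.78244804e-01]
 [-2.67634847e-03 -2.78231939e-01 -9.60510190e-01]]
p1 (np.int64(860), array([0.4718, 0.2428, 0.015 ]), array([0.4717, 0.244 , 0.0821]))
p2 (np.int64(685), array([0.4647, 0.1474, 0.0154]), array([0.4642, 0.1494, 0.0821]))
pilot (np.int64(298), array([0.4965, 0.3504, 0.0059]), array([0.496 , 0.3515, 0.1331]))
shoulder (np.int64(338), array([0.4964, 0.3516, 0.0101]), array([0.4924, 0.3482, 0.113 ]))
boxrim (0, None, None)
top p1 (np.int64(114), array([0.4706, 0.2401, 0.0144]), array([0.4705, 0.24  , 0.08  ])) pilot (0, None, None) (4, None, None)
scene p1 (np.int64(85), array([0.4713, 0.2447, 0.015 ]), array([0.4709, 0.2458, 0.0804])) pilot (np.int64(16), array([0.4957, 0.3526, 0.0057]), array([0.4955, 0.3521, 0.1322])) (np.int64(31), array([0.4945, 0.3532, 0.0097]), array([0.4918, 0.3564, 0.1115]))
```

View pics/w1.png

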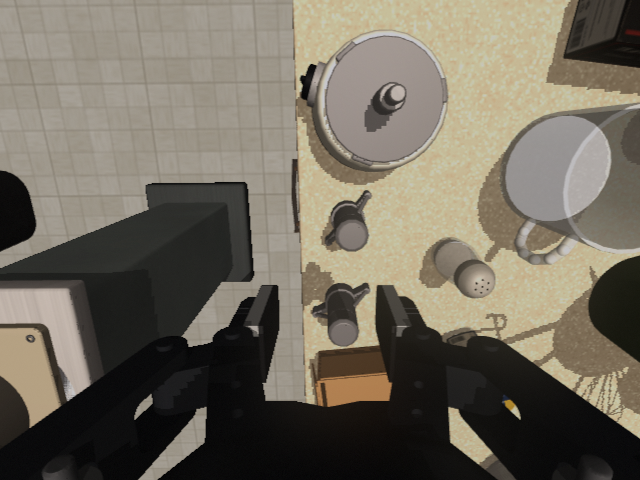

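The wrist view shows the spindle at px (392,97), the near paddle at (350,235) and the second at (343,330). The measured radii (15, 5.9 and 10.1 mm) match the given sizes.

Call:
carry_out --pt "-0.04 0.07 0.2 0 0.3" --pt "-0.07 0.136 0.4 0 0.3" --pt "-0.07 0.136 0.6 0 0.3" --pt "-0.07 0.136 0.6 0 0.3"

```text
clock: 6.05
position: [0.4702, 0.2434, 0.1618]
ee_rot: [0.71, 0.704, -0.002, -0.0]
ft_force: [-0.4, 0.4, 1.0]
grip_width: 0.65
grasp_force: 0.0
```

Call:
carry_out --pt "0 0 0.2 0 0.3" --pt "0 0 0.4 0 0.3" --pt "0 0 0.54 0 0.3" --pt "0 0 0.65 0 0.3" --pt "0 0 0.65 0 0.3"

```text
clock: 6.68
position: [0.4705, 0.2451, 0.0653]
ee_rot: [0.709, 0.705, -0.001, -0.0]
ft_force: [-0.4, -0.6, 0.2]
grip_width: 0.65
grasp_force: 0.0
```

Call:
carry_out --pt "0 0 0 0 -0.3" --pt "0 0 0 0 -0.5" --pt "0 0 0 0 -0.7" --pt "0 0 0 0 -0.7" --pt "0 0 0 0 -0.7" --pt "0 0 0 0 -0.7" --force 45

```text
clock: 7.42
position: [0.4713, 0.2457, 0.0667]
ee_rot: [0.709, 0.705, 0.001, 0.0]
ft_force: [-0.9, -0.4, 6.0]
grip_width: 0.338
grasp_force: 44.4
```

Call:
carry_out --pt "0 0 -0.2 0 -0.7" --pt "0 -0.05 -0.5 0 -0.7" --pt "0 -0.1 -0.8 0 -0.7" --pt "0 -0.15 -1 0 -0.7" --pt "0 -0.15 -1 0 -0.7"

```text
clock: 8.05
position: [0.4487, 0.2462, 0.218]
ee_rot: [0.709, 0.705, 0.002, 0.001]
ft_force: [-0.4, -0.5, -1.1]
grip_width: 0.341
grasp_force: 44.7
```

Call:
carry_out --pt "0.3 0 0 0 -0.7" --pt "0.6 0.05 0 0 -0.7" --pt "0.713 0.15 0 0 -0.7" --pt "0.713 0.25 0 0 -0.7" --pt "0.713 0.307 0 0 -0.7" --pt "0.713 0.307 0 0 -0.7" --pt "0.713 0.307 0 0 -0.7"

```text
clock: 8.93
position: [0.4948, 0.3516, 0.2159]
ee_rot: [0.71, 0.705, -0.0, 0.0]
ft_force: [0.1, -0.1, -0.4]
grip_width: 0.34
grasp_force: 44.7
```

```bash
python3 - <<'E'
from h import *
p=camera("wrist"); save(p,"w2"); W=cloud(p); o=manip.get_obs(); t=o["position"]; print(np.round(t,4),np.round(o["joint_pos"],2))
m=(abs(W[...,0]-t[0])<.03)&(abs(W[...,1]-t[1])<.03)&(W[...,2]>.08)&(W[...,2]<.25)
for z in np.arange(.085,.25,.01):
    k=m&(abs(W[...,2]-z)<.005)
    if k.sum()>5: X=W[k]; print(round(z,3),k.sum(),np.round(X.min(0),4),np.round(X.max(0),4))
print("top",circ(W,t[:2],t[2]+.0155), "pilot",circ(W,(.4965,.3505),.133))
E
```

```text
[0.4947 0.3518 0.216 ] [ 0.03  0.48 -0.96  1.52  0.4   1.35 -0.98]
0.085 123 [0.4661 0.3292 0.08  ] [0.5236 0.3808 0.09  ]
0.095 89 [0.4872 0.3544 0.0904] [0.506  0.3617 0.1   ]
0.105 93 [0.4875 0.3536 0.1001] [0.5064 0.3618 0.11  ]
0.115 243 [0.487  0.3522 0.1101] [0.5059 0.3615 0.1192]
0.125 6 [0.4951 0.3574 0.1204] [0.4983 0.3578 0.1215]
0.155 360 [0.4774 0.3504 0.1501] [0.5185 0.3775 0.16  ]
0.165 1187 [0.4769 0.3434 0.1601] [0.5189 0.3775 0.17  ]
0.175 505 [0.4799 0.3486 0.17  ] [0.5144 0.3727 0.18  ]
0.185 560 [0.4796 0.3498 0.18  ] [0.5092 0.3665 0.19  ]
0.195 591 [0.4735 0.3505 0.1901] [0.5153 0.3642 0.2   ]
0.205 1296 [0.4661 0.3508 0.2   ] [0.5221 0.3641 0.21  ]
0.215 1690 [0.4662 0.3514 0.21  ] [0.5222 0.3642 0.22  ]
0.225 2457 [0.4662 0.3351 0.22  ] [0.5223 0.3644 0.23  ]
0.235 5702 [0.466  0.3362 0.23  ] [0.5247 0.3662 0.24  ]
0.245 1861 [0.4647 0.3446 0.24  ] [0.5247 0.3665 0.25  ]
top (np.int64(6074), array([0.4947, 0.3562, 0.0232]), array([0.494 , 0.3527, 0.2314])) pilot (0, None, None)
```

View pics/w2.png

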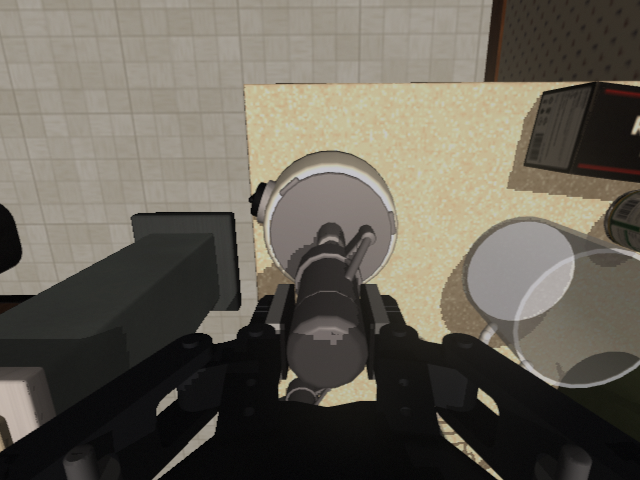

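The wrist view shows the hub held upright at px (328,340) with the spindle just beyond it at (330,235). It needs about +2 mm in both x and y. I'll lower it with a light grip so that it slips rather than forces.

Call:
carry_out --pt "0.015 0.013 0.02 0 -0.7" --pt "0.015 0.013 0.05 0 -0.7" --pt "0.015 0.013 0.08 0 -0.7" --pt "0.015 0.013 0.1 0 -0.7" --pt "0.015 0.013 0.1 0 -0.7" --force 22

```text
clock: 9.6
position: [0.4968, 0.3543, 0.2004]
ee_rot: [0.709, 0.705, -0.0, -0.0]
ft_force: [-0.8, -0.0, -0.6]
grip_width: 0.341
grasp_force: 44.7
```

Call:
carry_out --pt "0 0 0.012 0 -0.7" --pt "0 0 0.024 0 -0.7" --pt "0 0 0.036 0 -0.7" --pt "0 0 0.048 0 -0.7" --pt "0 0 0.048 0 -0.7"

```text
clock: 10.22
position: [0.4969, 0.3543, 0.1934]
ee_rot: [0.709, 0.705, -0.0, 0.0]
ft_force: [0.2, 0.1, -0.7]
grip_width: 0.332
grasp_force: 44.7
```

```bash
python3 - <<'E'
from h import *
p=camera("wrist"); W=cloud(p); o=manip.get_obs(); t=o["position"]; print(np.round(t,4))
m=(abs(W[...,0]-t[0])<.03)&(abs(W[...,1]-t[1])<.03)
for z in (.085,.09,.095,.1,.105,.11,.115,.165,.17,.175,.18,.185):
    k=m&(abs(W[...,2]-z)<.0025)
    if k.sum()>5: X=W[k]; print(round(z,3),k.sum(),np.round(X.min(0),4),np.round(X.max(0),4))
E
```

```text
[0.4969 0.3544 0.1935]
0.085 53 [0.4875 0.3542 0.0825] [0.5061 0.3616 0.0875]
0.09 54 [0.4877 0.356  0.0876] [0.5052 0.3616 0.0925]
0.095 50 [0.4892 0.3581 0.0926] [0.5043 0.3617 0.0975]
0.1 30 [0.4901 0.3595 0.0977] [0.501  0.3618 0.1024]
0.165 266 [0.4818 0.3529 0.1625] [0.5109 0.3668 0.1675]
0.17 250 [0.4817 0.3545 0.1675] [0.5107 0.3669 0.1725]
0.175 358 [0.4752 0.3532 0.1725] [0.5169 0.367  0.1775]
0.18 590 [0.4692 0.3541 0.1775] [0.5234 0.3669 0.1825]
0.185 695 [0.4682 0.3538 0.1825] [0.5244 0.3671 0.1875]
```

Call:
carry_out --pt "0 0 0.02 0 -0.7" --pt "0 0 0.04 0 -0.7" --pt "0 0 0.06 0 -0.7" --pt "0 0 0.07 0 -0.7" --pt "0 0 0.08 0 -0.7" --pt "0 0 0.08 0 -0.7"

```text
clock: 11.02
position: [0.4969, 0.3544, 0.1815]
ee_rot: [0.709, 0.705, -0.0, 0.0]
ft_force: [0.4, -0.7, -0.4]
grip_width: 0.338
grasp_force: 44.7
```

Call:
carry_out --pt "0 0 0.005 0 -0.7" --pt "0 0 0.01 0 -0.7" --pt "0 0 0.015 0 -0.7" --pt "0 0 0.015 0 -0.7"

```text
clock: 11.52
position: [0.4969, 0.3544, 0.1792]
ee_rot: [0.709, 0.705, -0.0, 0.0]
ft_force: [-0.4, 0.4, -1.1]
grip_width: 0.34
grasp_force: 44.7
```

Call:
carry_out --pt "0 0 0.004 0 -0.7" --pt "0 0 0.008 0 -0.7" --pt "0 0 0.008 0 -0.7"

```text
clock: 11.9
position: [0.4969, 0.3544, 0.178]
ee_rot: [0.709, 0.705, -0.0, 0.0]
ft_force: [-0.2, -0.3, -2.0]
grip_width: 0.335
grasp_force: 44.7
```

Call:
carry_out --pt "0 0 0.004 0 -0.7" --pt "0 0 0.008 0 -0.7" --pt "0 0 0.008 0 -0.7"

```text
clock: 12.28
position: [0.4969, 0.3544, 0.1769]
ee_rot: [0.709, 0.705, -0.0, 0.0]
ft_force: [-0.2, -0.4, -1.2]
grip_width: 0.336
grasp_force: 44.7
```

Call:
carry_out --pt "0 0 0.005 0 -0.7" --pt "0 0 0.01 0 -0.7" --pt "0 0 0.015 0 -0.7" --pt "0 0 0.02 0 -0.7" --pt "0 0 0.02 0 -0.7"

```text
clock: 12.9
position: [0.4969, 0.3544, 0.1738]
ee_rot: [0.709, 0.705, -0.0, 0.0]
ft_force: [0.2, -0.3, -1.1]
grip_width: 0.342
grasp_force: 44.7
```

It passes the shoulder, so this is the one that fits. On down to the deck.

Call:
carry_out --pt "0 0 0.025 0 -0.7" --pt "0 0 0.05 0 -0.7" --pt "0 0 0.075 0 -0.7" --pt "0 0 0.1 0 -0.7" --pt "0 0 0.125 0 -0.7" --pt "0 0 0.15 0 -0.7" --pt "0 0 0.165 0 -0.7" --pt "0 0 0.175 0 -0.7" --pt "0 0 0.175 0 -0.7"

```text
clock: 14.02
position: [0.4969, 0.3544, 0.1476]
ee_rot: [0.709, 0.705, -0.0, 0.0]
ft_force: [-1.5, 0.1, -0.2]
grip_width: 0.34
grasp_force: 44.7
```

Call:
carry_out --pt "0 0 0.004 0 -0.7" --pt "0 0 0.008 0 -0.7" --pt "0 0 0.012 0 -0.7" --pt "0 0 0.012 0 -0.7"

```text
clock: 14.52
position: [0.4969, 0.3543, 0.1458]
ee_rot: [0.709, 0.705, -0.0, 0.0]
ft_force: [0.7, 0.8, 0.3]
grip_width: 0.336
grasp_force: 44.7
```

Call:
carry_out --pt "0 0 0.004 0 -0.7" --pt "0 0 0.008 0 -0.7" --pt "0 0 0.008 0 -0.7"

```text
clock: 14.9
position: [0.4969, 0.3544, 0.1448]
ee_rot: [0.709, 0.705, 0.0, 0.0]
ft_force: [-0.7, 0.1, 1.2]
grip_width: 0.34
grasp_force: 44.7
```

Call:
carry_out --pt "0 0 0.004 0 -0.7" --pt "0 0 0.004 0 -0.7" --pt "0 0 0.004 0 -0.7"

```text
clock: 15.28
position: [0.497, 0.3545, 0.1448]
ee_rot: [0.709, 0.705, 0.0, 0.0]
ft_force: [-1.3, -2.0, 5.5]
grip_width: 0.331
grasp_force: 45.0
```

Call:
carry_out --pt "0 0 -0.05 0 -0.7" --pt "0 0 -0.15 0 -0.7" --pt "0 0 -0.3 0 -0.7" --pt "0 0 -0.44 0 -0.7" --pt "0 0 -0.44 0 -0.7" --pt "0 -0.15 -0.44 0 -0.7" --pt "0 -0.35 -0.44 0 -0.7" --pt "0 -0.5 -0.44 0 -0.7" --pt "-0.2 -0.5 -0.44 0 -0.7" --pt "-0.4 -0.5 -0.44 0 -0.7" --pt "-0.7 -0.5 -0.35 0 -0.7" --pt "-1 -0.5 -0.25 0 -0.7" --force 45

```text
clock: 16.77
position: [0.4206, 0.2034, 0.1807]
ee_rot: [0.709, 0.705, -0.0, 0.0]
ft_force: [1.6, 0.4, -1.4]
grip_width: 0.341
grasp_force: 44.7
```

Call:
carry_out --pt "-0.3 0 0 0 -0.7" --pt "-0.6 0 0 0 -0.7" --pt "-1 0 0 0 -0.7" --pt "-1 0 0 0 -0.7"

```text
clock: 17.27
position: [0.4195, 0.0503, 0.1809]
ee_rot: [0.712, 0.702, -0.001, 0.0]
ft_force: [0.5, 1.1, -0.8]
grip_width: 0.337
grasp_force: 44.7
```

Call:
carry_out --pt "-0.3 0 0 0 -0.7" --pt "-0.6 0 0.1 0 -0.7" --pt "-1 0 0.2 0 -0.7" --pt "-1 0 0.2 0 -0.7"

```text
clock: 17.77
position: [0.4177, -0.0983, 0.15]
ee_rot: [0.711, 0.703, -0.001, -0.001]
ft_force: [-0.5, 2.3, -0.9]
grip_width: 0.335
grasp_force: 44.7
```

Call:
carry_out --pt "-0.03 0.2 0 0 -0.7" --pt "-0.06 0.4 0 0 -0.7" --pt "-0.06 0.487 0.1 0 -0.7" --pt "-0.06 0.487 0.2 0 -0.7" --pt "-0.06 0.487 0.2 0 -0.7"

```text
clock: 18.4
position: [0.4906, -0.1036, 0.1202]
ee_rot: [0.709, 0.705, -0.001, -0.001]
ft_force: [-0.9, -0.2, -0.4]
grip_width: 0.336
grasp_force: 44.7
```

```bash
python3 - <<'E'
from h import *
p=camera("wrist"); save(p,"w3"); W=cloud(p); o=manip.get_obs(); print(np.round(o["position"],4))
p2=camera("scene")
for b in boxes_of("tray_floor",p2): print(b["conf"],np.round(b["position"],3))
k=(abs(W[...,2]-.022)<.003)&(abs(W[...,1]+.1)<.1)&(abs(W[...,0]-.49)<.09); X=W[k]; print(k.sum(),X.min(0),X.max(0))
E
```

```text
[ 0.4911 -0.1039  0.1211]
0.91 [ 0.483 -0.112  0.006]
4360 [ 0.42787443 -0.16184399  0.01900789] [ 5.64870401e-01 -6.68704180e-05  2.49994737e-02]
```

View pics/w3.png

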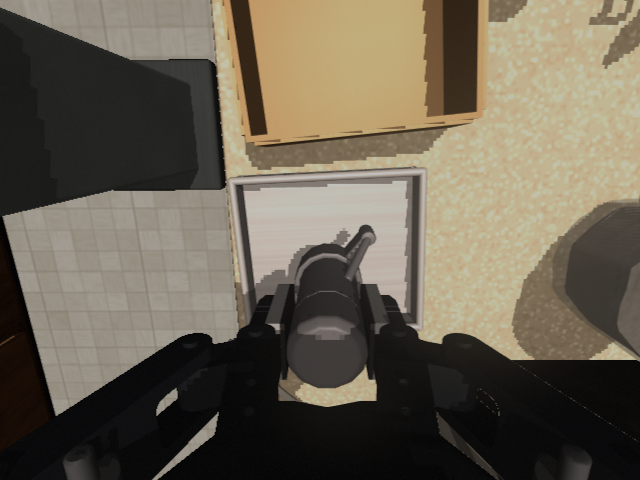

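The wrist view shows the hub over the tray (px 240-425 × 170-330), well inside its walls. Lower it and release.

Call:
carry_out --pt "-0.02 0 0.1 0 -0.7" --pt "-0.02 0 0.2 0 -0.7" --pt "-0.02 0 0.27 0 -0.7" --pt "-0.02 0 0.31 0 -0.7" --pt "-0.02 0 0.325 0 -0.7" --pt "-0.02 0 0.335 0 -0.7" --pt "-0.02 0 0.335 0 -0.7"

```text
clock: 19.42
position: [0.4922, -0.1076, 0.0715]
ee_rot: [0.709, 0.705, 0.0, 0.0]
ft_force: [-0.2, -0.8, -0.9]
grip_width: 0.339
grasp_force: 44.8
```

Call:
carry_out --pt "0 0 0.006 0 -0.7" --pt "0 0 0.011 0 -0.7" --pt "0 0 0.011 0 -0.5" --pt "0 0 0.011 0 -0.2" --pt "0 0 0.011 0 0.2" --pt "0 0 0.011 0 0.2" --pt "0 0 0.011 0 0.2"

```text
clock: 20.3
position: [0.492, -0.1076, 0.0697]
ee_rot: [0.709, 0.705, -0.0, 0.0]
ft_force: [0.4, 0.9, -0.3]
grip_width: 0.602
grasp_force: 0.0
```

Call:
carry_out --pt "0 0 -0.05 0 0.2" --pt "0 0 -0.15 0 0.2" --pt "0 0 -0.4 0 0.2" --pt "0 -0.05 -0.7 0 0.2" --pt "0.2 -0.1 -0.75 0 0.2" --pt "0.6 -0.2 -0.75 0 0.2" --pt "1 -0.3 -0.75 0 0.2" --pt "1 -0.3 -0.75 0 0.2"

```text
clock: 21.3
position: [0.4472, 0.0473, 0.1836]
ee_rot: [0.707, 0.708, 0.0, 0.001]
ft_force: [0.6, -1.3, 0.3]
grip_width: 0.6
grasp_force: 0.0
```

```bash
python3 - <<'E'
from h import *
for n in("scene","wrist"):
    p=camera(n); W=cloud(p); print(n,circ(W,(.492,-.11),.085),circ(W,(.4647,.148),.082))
E
```

```text
scene (0, None, None) (np.int64(76), array([0.4632, 0.1494, 0.0142]), array([0.4646, 0.1503, 0.0806]))
wrist (0, None, None) (np.int64(2081), array([0.4649, 0.1469, 0.015 ]), array([0.4646, 0.1469, 0.0822]))
```

Call:
carry_out --pt "0.3 0.05 0 0 0.3" --pt "0.55 0.1 0 0 0.3" --pt "0.667 0.117 0 0 0.3" --pt "0.667 0.117 0.15 0 0.3" --pt "0.667 0.117 0.3 0 0.3" --pt "0.667 0.117 0.3 0 0.3"

```text
clock: 22.15
position: [0.4658, 0.1411, 0.1362]
ee_rot: [0.71, 0.704, -0.001, -0.001]
ft_force: [0.3, -0.2, 0.7]
grip_width: 0.653
grasp_force: 0.0
```

```bash
python3 - <<'E'
from h import *
print(np.round(manip.get_obs()["position"],4))
for n in("scene","wrist"):
    p=camera(n); W=cloud(p); print(n,circ(W,(.492,-.11),.085),circ(W,(.4647,.148),.082))
    if n=="scene":
        for b in boxes_of("paddle_a",p): print(round(b["conf"],2),np.round(b["position"],3))
E
```

```text
[0.4658 0.1411 0.1362]
scene (np.int64(51), array([ 0.4909, -0.1065,  0.015 ]), array([ 0.4907, -0.1055,  0.0842])) (np.int64(68), array([0.4635, 0.1494, 0.0146]), array([0.4635, 0.1492, 0.0808]))
0.88 [0.456 0.158 0.033]
0.72 [0.577 0.208 0.055]
0.68 [ 0.484 -0.097  0.039]
wrist (0, None, None) (np.int64(2175), array([0.4647, 0.1472, 0.0151]), array([0.4648, 0.1487, 0.0822]))
```

Call:
carry_out --pt "0.043 -0.005 0.1 0 0.3" --pt "0.043 -0.005 0.25 0 0.3" --pt "0.043 -0.005 0.38 0 0.3" --pt "0.043 -0.005 0.473 0 0.3" --pt "0.043 -0.005 0.473 0 0.3"

```text
clock: 22.92
position: [0.4648, 0.1491, 0.0653]
ee_rot: [0.709, 0.705, -0.001, -0.001]
ft_force: [-0.0, -0.1, 0.3]
grip_width: 0.65
grasp_force: 0.0
```

Call:
carry_out --pt "0 0 0 0 -0.3" --pt "0 0 0 0 -0.5" --pt "0 0 0 0 -0.7" --pt "0 0 0 0 -0.7" --pt "0 0 0 0 -0.7" --pt "0 0 0 0 -0.7" --force 30

```text
clock: 23.68
position: [0.4659, 0.1493, 0.067]
ee_rot: [0.709, 0.705, 0.0, 0.0]
ft_force: [-2.3, 0.2, 6.0]
grip_width: 0.347
grasp_force: 30.0
```

Call:
carry_out --pt "0 0 -0.15 0 -0.7" --pt "0 -0.05 -0.4 0 -0.7" --pt "0 -0.15 -0.7 0 -0.7" --pt "0.1 -0.2 -1 0 -0.7" --pt "0.4 -0.2 -1 0 -0.7" --pt "0.7 -0.2 -1 0 -0.7" --pt "0.7 -0.2 -1 0 -0.7"

```text
clock: 24.55
position: [0.4349, 0.2578, 0.2165]
ee_rot: [0.707, 0.707, 0.001, -0.001]
ft_force: [0.0, 0.7, -0.3]
grip_width: 0.343
grasp_force: 30.0
```

Call:
carry_out --pt "0.3 0 0 0 -0.7" --pt "0.6 0.05 0 0 -0.7" --pt "0.65 0.2 0 0 -0.7" --pt "0.65 0.35 0 0 -0.7" --pt "0.65 0.4 0 0 -0.7" --pt "0.65 0.4 0 0 -0.7" --pt "0.65 0.4 0 0 -0.7"

```text
clock: 25.42
position: [0.496, 0.3514, 0.2165]
ee_rot: [0.709, 0.705, -0.0, 0.0]
ft_force: [-0.5, -0.1, -0.5]
grip_width: 0.341
grasp_force: 30.0
```

```bash
cat > hub.py <<'E'
from h import *
p=camera("wrist"); W=cloud(p); o=manip.get_obs(); t=o["position"]; print(np.round(t,4))
for n,zs in (("spindle",(.085,.09,.095,.1,.105,.11,.115)),("hub",t[2]+np.arange(-.035,-.004,.005))):
  for z in zs:
    k=(abs(W[...,0]-.4965)<.03)&(abs(W[...,1]-.352)<.03)&(abs(W[...,2]-z)<.0025)
    if k.sum()>5: X=W[k]; print(n,round(z,3),k.sum(),np.round(X.min(0)[:2],4),np.round(X.max(0)[:2],4))
E
python3 hub.py
```

```text
[0.4961 0.3514 0.2165]
spindle 0.085 36 [0.4875 0.3555] [0.5054 0.3616]
spindle 0.09 41 [0.4876 0.3544] [0.506  0.3619]
spindle 0.095 41 [0.4878 0.3538] [0.5064 0.3616]
spindle 0.1 48 [0.4872 0.354 ] [0.5062 0.3618]
spindle 0.105 48 [0.4873 0.3541] [0.5061 0.3616]
spindle 0.11 110 [0.4875 0.3532] [0.5058 0.3617]
spindle 0.115 127 [0.489  0.3534] [0.505  0.3611]
hub 0.182 290 [0.4816 0.3498] [0.5165 0.3644]
hub 0.187 282 [0.4815 0.3503] [0.5121 0.3641]
hub 0.192 246 [0.4815 0.3499] [0.5101 0.3642]
hub 0.197 313 [0.4805 0.3502] [0.5119 0.3642]
hub 0.202 526 [0.4688 0.3499] [0.5221 0.3643]
hub 0.207 708 [0.4672 0.3501] [0.5236 0.3641]
hub 0.212 769 [0.4671 0.3507] [0.5237 0.3644]
```

Call:
carry_out --pt "0.017 0.004 0.02 0 -0.7" --pt "0.017 0.004 0.05 0 -0.7" --pt "0.017 0.004 0.08 0 -0.7" --pt "0.017 0.004 0.08 0 -0.7"

```text
clock: 25.98
position: [0.4972, 0.3537, 0.2036]
ee_rot: [0.709, 0.705, -0.0, -0.0]
ft_force: [-0.4, 0.6, -1.0]
grip_width: 0.341
grasp_force: 29.9
```

```bash
python3 hub.py
```

```text
[0.4972 0.3538 0.204 ]
spindle 0.085 43 [0.4874 0.3544] [0.506  0.3618]
spindle 0.09 44 [0.4876 0.3548] [0.5058 0.3619]
spindle 0.095 56 [0.4871 0.3536] [0.5064 0.3617]
spindle 0.1 50 [0.488  0.3565] [0.5048 0.3616]
spindle 0.105 47 [0.4895 0.3584] [0.504  0.3616]
spindle 0.11 18 [0.4916 0.36  ] [0.5013 0.362 ]
hub 0.169 305 [0.4827 0.3521] [0.5166 0.3667]
hub 0.174 271 [0.4827 0.3522] [0.5128 0.3668]
hub 0.179 245 [0.4826 0.3521] [0.5112 0.3668]
hub 0.184 314 [0.4754 0.352 ] [0.5139 0.3666]
hub 0.189 543 [0.4694 0.3525] [0.5231 0.3669]
hub 0.194 706 [0.4684 0.353 ] [0.5247 0.3668]
hub 0.199 783 [0.4683 0.3528] [0.525  0.3667]
```

Call:
carry_out --pt "0 0 0.012 0 -0.7" --pt "0 0 0.024 0 -0.7" --pt "0 0 0.036 0 -0.7" --pt "0 0 0.048 0 -0.7" --pt "0 0 0.06 0 -0.7" --pt "0 0 0.06 0 -0.7"

```text
clock: 26.78
position: [0.4973, 0.3538, 0.1951]
ee_rot: [0.709, 0.705, -0.0, 0.0]
ft_force: [-0.0, 0.3, -0.6]
grip_width: 0.341
grasp_force: 29.9
```

Call:
carry_out --pt "0 0 0.02 0 -0.7" --pt "0 0 0.04 0 -0.7" --pt "0 0 0.06 0 -0.7" --pt "0 0 0.075 0 -0.7" --pt "0 0 0.085 0 -0.7" --pt "0 0 0.085 0 -0.7"

```text
clock: 27.52
position: [0.4973, 0.3539, 0.1824]
ee_rot: [0.709, 0.705, -0.0, 0.0]
ft_force: [-0.7, 0.6, -1.0]
grip_width: 0.341
grasp_force: 29.9
```

Call:
carry_out --pt "0 0 0.004 0 -0.7" --pt "0 0 0.007 0 -0.7" --pt "0 0 0.007 0 -0.7"

```text
clock: 27.9
position: [0.4973, 0.3539, 0.1814]
ee_rot: [0.709, 0.705, -0.0, 0.0]
ft_force: [-0.2, 0.2, -0.7]
grip_width: 0.342
grasp_force: 29.9
```

Call:
carry_out --pt "0 0 0.004 0 -0.7" --pt "0 0 0.007 0 -0.7" --pt "0 0 0.007 0 -0.7"

```text
clock: 28.28
position: [0.4973, 0.3539, 0.1803]
ee_rot: [0.709, 0.705, -0.0, 0.0]
ft_force: [-0.1, -0.3, -0.2]
grip_width: 0.343
grasp_force: 29.9
```

Call:
carry_out --pt "0 0 0.004 0 -0.7" --pt "0 0 0.004 0 -0.7" --pt "0 0 0.004 0 -0.7"

```text
clock: 28.65
position: [0.4973, 0.354, 0.18]
ee_rot: [0.709, 0.705, 0.0, 0.0]
ft_force: [-1.2, -1.0, 3.2]
grip_width: 0.342
grasp_force: 30.2
```

Call:
carry_out --pt "0 0 0.004 0 -0.7" --pt "0 0 0.004 0 -0.7" --pt "0 0 0.004 0 -0.7"

```text
clock: 29.02
position: [0.4974, 0.3542, 0.1799]
ee_rot: [0.709, 0.705, 0.0, 0.0]
ft_force: [-2.4, -1.8, 6.6]
grip_width: 0.343
grasp_force: 30.6
```

It rests on the shoulder at TCP 0.180 m with the force rising, so this one sticks and goes in the cardboard box.

Call:
carry_out --pt "0 0 -0.05 0 -0.7" --pt "0 0 -0.15 0 -0.7" --pt "0 0 -0.22 0 -0.7" --pt "0 0 -0.22 0 -0.7" --pt "0 -0.15 -0.22 0 -0.7" --pt "0 -0.35 -0.22 0 -0.7" --pt "-0.1 -0.45 -0.22 0 -0.7" --pt "-0.4 -0.45 -0.22 0 -0.7" --pt "-0.7 -0.45 -0.2 0 -0.7" --pt "-1 -0.45 -0.15 0 -0.7" --force 45

```text
clock: 30.28
position: [0.4288, 0.203, 0.2014]
ee_rot: [0.709, 0.705, 0.0, 0.0]
ft_force: [-0.0, -1.0, -0.2]
grip_width: 0.339
grasp_force: 44.4
```

Call:
carry_out --pt "-0.3 0 0 0 -0.7" --pt "-0.6 0 0.05 0 -0.7" --pt "-1 0 0.1 0 -0.7" --pt "-1 0 0.1 0 -0.7"

```text
clock: 30.78
position: [0.4273, 0.0497, 0.1859]
ee_rot: [0.712, 0.702, -0.001, 0.0]
ft_force: [-0.5, 1.6, -0.7]
grip_width: 0.34
grasp_force: 44.5
```

Target TCP ≈ (0.502, 0.029); move over it and check.

Call:
carry_out --pt "-0.05 0.15 0 0 -0.7" --pt "-0.13 0.35 0.05 0 -0.7" --pt "-0.13 0.5 0.1 0 -0.7" --pt "-0.13 0.5 0.15 0 -0.7" --pt "-0.13 0.5 0.15 0 -0.7"

```text
clock: 31.4
position: [0.5019, 0.0353, 0.1635]
ee_rot: [0.709, 0.705, -0.0, -0.001]
ft_force: [-0.2, 0.9, -0.3]
grip_width: 0.339
grasp_force: 44.6
```

```bash
python3 - <<'E'
from h import *
p=camera("wrist"); save(p,"w4"); W=cloud(p); print(np.round(manip.get_obs()["position"],4))
k=(abs(W[...,2]-.055)<.003)&(abs(W[...,1]-.03)<.08)&(abs(W[...,0]-.5)<.085); X=W[k]; print(k.sum(),X.min(0),X.max(0))
print(cv2.minAreaRect(X[:,:2].astype(np.float32)*1000))
E
```

```text
[0.502  0.0351 0.1641]
3795 [ 0.43605026 -0.02575302  0.05200115] [0.5691639  0.08810125 0.05766329]
((502.85382080078125, 26.027679443359375), (124.81571960449219, 114.63880920410156), 5.589837074279785)
```

View pics/w4.png

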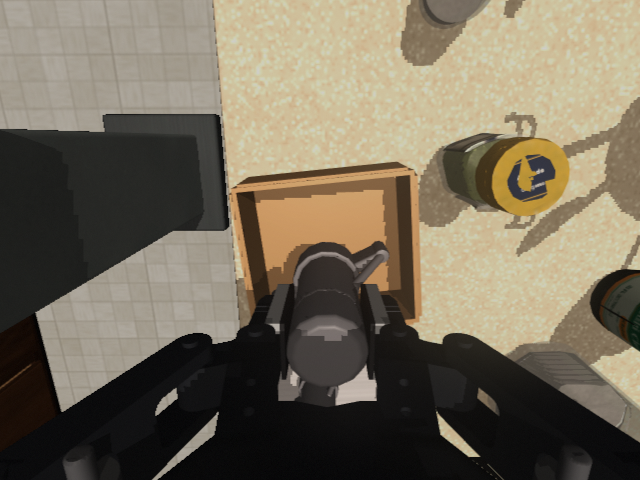

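The hub is over the box (px 235-420 × 165-320), clear of its walls and of the spice jar. Lower it.

Call:
carry_out --pt "-0.025 0 0.1 0 -0.7" --pt "-0.025 0 0.22 0 -0.7" --pt "-0.025 0 0.34 0 -0.7" --pt "-0.025 0 0.46 0 -0.7" --pt "-0.025 0 0.54 0 -0.7" --pt "-0.025 0 0.59 0 -0.7" --pt "-0.025 0 0.61 0 -0.7" --pt "-0.025 0 0.61 0 -0.7"

```text
clock: 32.45
position: [0.503, 0.0307, 0.0729]
ee_rot: [0.709, 0.705, 0.0, 0.0]
ft_force: [-0.2, 0.4, -0.4]
grip_width: 0.341
grasp_force: 44.6
```

Call:
carry_out --pt "0 0 0.006 0 -0.7" --pt "0 0 0.012 0 -0.7" --pt "0 0 0.018 0 -0.7" --pt "0 0 0.018 0 -0.5" --pt "0 0 0.018 0 -0.2" --pt "0 0 0.018 0 0.1" --pt "0 0 0.018 0 0.1" --pt "0 0 0.018 0 0.1"

```text
clock: 33.45
position: [0.5028, 0.0306, 0.07]
ee_rot: [0.709, 0.705, 0.0, 0.0]
ft_force: [0.1, -0.6, 1.4]
grip_width: 0.552
grasp_force: 0.0
```

Call:
carry_out --pt "0 0 -0.05 0 0.1" --pt "0 0 -0.15 0 0.1" --pt "0 0 -0.4 0 0.1" --pt "0 0 -0.7 0 0.1" --pt "0 -0.2 -0.75 0 0.1" --pt "0.3 -0.4 -0.75 0 0.1" --pt "0.7 -0.45 -0.75 0 0.1" --pt "1 -0.45 -0.75 0 0.1" --pt "1 -0.45 -0.75 0 0.1"

```text
clock: 34.58
position: [0.4355, 0.185, 0.1838]
ee_rot: [0.707, 0.707, 0.001, -0.0]
ft_force: [0.1, 0.2, 0.3]
grip_width: 0.549
grasp_force: 0.0
```

```bash
python3 - <<'E'
from h import *
print({k:np.round(manip.get_obs()[k],3) for k in("clock","position","ft_force")})
for n in("scene","top"):
    p=camera(n); save(p,n+"9"); W=cloud(p); print(n,"tray",circ(W,(.492,-.107),.085),"box",circ(W,(.502,.03),.085))
    for q in("salt","spice","timer","spoon"): print(q,[np.round(b["position"],3) for b in boxes_of(q,p)[:1]])
E
```

```text
{'clock': np.float64(34.575), 'position': array([0.435, 0.185, 0.184]), 'ft_force': array([0.118, 0.172, 0.333])}
scene tray (np.int64(43), array([ 0.4907, -0.1066,  0.0137]), array([ 0.4906, -0.106 ,  0.0843])) box (2, None, None)
salt [array([0.571, 0.209, 0.057])]
spice [array([0.602, 0.103, 0.066])]
timer [array([ 0.446, -0.334,  0.038])]
spoon []
top tray (np.int64(116), array([ 0.4912, -0.1119,  0.0146]), array([ 0.4905, -0.1122,  0.0834])) box (np.int64(111), array([0.5005, 0.0263, 0.0143]), array([0.4998, 0.0249, 0.0832]))
salt [array([0.582, 0.195, 0.081])]
spice [array([0.606, 0.082, 0.095])]
timer [array([ 0.455, -0.345,  0.045])]
spoon [array([ 0.442, -0.207,  0.001])]
```

View pics/scene9.png

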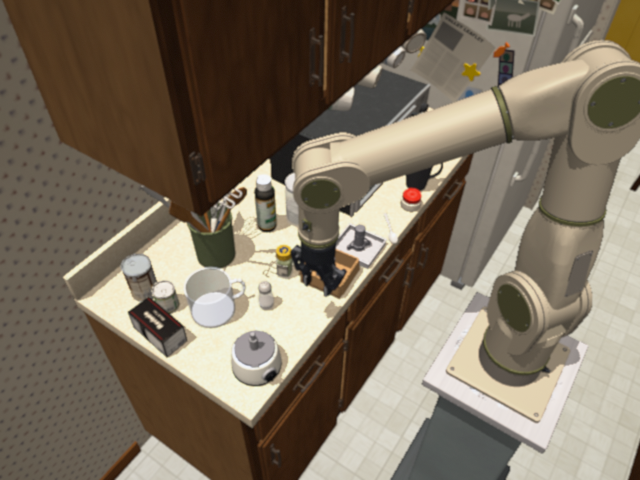

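The scene shows one paddle upright in the tray (px 360,237). The top view puts the other upright in the box, and the bystanders haven't moved.

```bash
python3 -c "
from workcell import ticket; print(ticket.hand_in())"
```

```text
the job is handed in; nothing more can be done
None
```

I tried both paddles and handed the job in, though the hand-in returned no verdict: the one that went down onto the deck stands in the metal tray, the one that stuck on the shoulder stands in the cardboard box, and the other things show no visible movement.

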